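# Count three tablets into the trough of a counting tray

### The job

Without picking anything up, use your fingers to sweep the three white tablets across the deck of the blue counting tray and down into the open trough along its side, leaving the green tablet lying where it is. Then push the trough's hinged cover over and press it fully shut. Do not disturb the bottles, beaker, weighing boats and timer standing round the tray.

Things in the scene. Friction and masses are not known exactly. Their poses are not given: they have to be found in the camera images.
- tray: blue tablet counting tray, 216 mm (its x) by 218 mm (its y, -122 to +96, and a grip lip to -136); fixed. Origin on the worktop under it, z up. Flat deck 24 mm above the worktop: x -104 to +104, y -118 to +40 mm; a rim 4 mm wide, 5 mm above the deck, at both x ends and the -y side, none at the +y side, where things pushed over the deck's edge (y = +40 mm) slide down a chute into the trough
- trough (a point): middle of the trough's floor, 4 mm above the worktop, at tray x 0, y +74 mm. The trough runs along the tray's x (-104 to +104 mm); chute from the deck's edge at y +40 down to the floor at +58 mm, floor to +91 mm, then an outer wall to +96 mm, 24 mm above the worktop
- cover (a joint): hinge of the trough's clear cover, a plate 208 mm long (tray x) reaching 61 mm from the hinge, 3 mm thick. Axis along the tray's x at tray y +97.5 mm, 26.5 mm above the worktop. 0 = shut, flat over the trough (top 28.5 mm above the worktop); pi/2 = upright; starts open at 1.6 to 1.95, leaning out to +y; stop at 2.0 rad. Friction hinge: stays where left, yields to 0.5 N at its edge
- cover_tab (a point): outer end of the white thumb tab (44 mm wide, 3 mm thick) in the middle of the cover's free edge, 72 mm from the hinge axis; at the middle of the tray's x
- white_a: white round flat tablet with a score line, 28 mm across, 9 mm thick, 10 to 15 g, slippery; lies flat on the tray's deck. Origin at the centre of its underside, z up
- white_b: white round flat tablet with a score line, 28 mm across, 9 mm thick, 10 to 15 g, slippery; lies flat on the tray's deck. Origin at the centre of its underside, z up
- white_c: white round flat tablet with a score line, 28 mm across, 9 mm thick, 10 to 15 g, slippery; lies flat on the tray's deck. Origin at the centre of its underside, z up
- green_tablet: green round tablet of another kind, same size as the white ones (28 mm across, 9 mm thick), lying among them on the deck. Origin at the centre of its underside
- jar: bystander: white plastic bottle with white ribbed screw cap, 54 mm across, 100 mm tall, standing loose on the worktop beside the tray. Origin at the centre of its underside
- glass_beaker: bystander: small glass beaker, 47 mm across, 54 mm tall, standing loose on the worktop beside the tray. Origin at the centre of its underside
- boats: bystander: stack of white square weighing boats, 70 x 70 x 27 mm, standing loose on the worktop beside the tray. Origin at the centre of its underside
- bottle_5: bystander: brown bottle with black cap, 52 mm across, 94 mm tall, standing loose on the worktop beside the tray. Origin at the centre of its underside
- timer: bystander: white bench timer, 70 x 66 x 20 mm, standing loose on the worktop beside the tray. Origin at the centre of its underside

How it is judged:
By the outcome, as a careful person would: the job done as asked, in the order asked, and still so for the second after the job is handed in, with the robot touching nothing.
It also fails if it takes over 54 s, if anything falls off the work surface, if the arm or the gripper's body presses on something with over 40 N, if the wrist force passes 120 N, or if a joint passes its speed limit or range.

### The arm

A 7-joint arm with a two-finger parallel gripper is mounted at the origin on a cart in front of the work surface, level with it; the furniture and walls round the work are solid. World frame = base frame: x ahead of the robot, y to its left, z up, the work surface at z = 0. Lengths are in mm, angles in rad, forces in N, time in s.
With the tool pointing down it reaches from about 425 to 875 mm from the base axis. Payload 8.4 kg.
Tool frame: the origin (TCP) lies midway between the tips of the shut fingers; the grasp point (between the pads) lies 19 mm behind it (grasp_offset is the z of the grasp point in the tool frame, in mm); z points along the fingers, y is the line along which they close (so a half turn about z gives the same grasp; the last joint's range is limited). The gripper opens to 85 mm and grips with 20 to 120 N. Pads are 22 mm wide; open, the fingers measure 114 mm over their backs; the gripper's body (76 mm by 85 mm) begins 54 mm behind the grasp point. The pads swing forward as they close: fully open they stand 13 mm farther back than shut.
Start: joints at [1.084, 0.333, 0.04, 1.465, -0.013, 1.343, -0.059], TCP at [245.775, -601.713, 231.308] pointing down, gripper open.
Joint ranges: [-2.58, 2.58], [-0.38, 2.09], [-1.3, 1.39], [0.25, 2.4], [-1.5, 4.64], [0.08, 2.09], [-2.65, 2.65]. Speed limits (rad/s): [2.22, 2.22, 2.79, 2.79, 3.14, 3.14, 3.14].

### API

Orientations are given as a unit quaternion [w, x, y, z].
In Python, from bench import sense, snapshot, get_calibration, sign_off, grasp_offset gives the robot as it stands. The module is installed in compiled form; this text tells all that it offers.
- The arm moves only by the shell command python3 -m crank 'ROWS' [FORCE]. ROWS is JSON, a list of rows, each a list of 7 numbers: the shift along the world's x, y, z in cm, then the turn, a rotation vector about the world's x, y, z in degrees, then the opening, from -1 (shut) to 1 (fully open). In form: [[tx, ty, tz, rx, ry, rz, hand], ...]. A call has exactly 5 rows; each row shifts and turns the commanded pose from where the row before left it; what a row does not reach is not made up. A row lasts 1/10 s, in which the tool goes at most 50 mm and 8.59 degrees, less where a joint would pass 70% of its speed; a pose out of reach is approached as far as the arm can. A call is refused whole if a number of a shift passes 5 or a number of a turn 8.59, either way. A call with a gripper value outside its range is refused whole. The fingers move at their own pace and stop on an object; FORCE is the grip in N (left out, the last holds). Time passes only in rows, so rows that do not move let the fingers close, or fill a call up. It gives the time, the measured TCP pose, the force, the opening and the grip force at its end, in the units of the state.
- sense(): the state, without advancing time (a new reading comes with each control period).
- snapshot(name): name is "scene" or "top"; returns the picture (420x560x3 uint8, blue, green, red); there is no depth.
- get_calibration(name): a dict with "K" (3x3 intrinsics, pixels), "dist_coeffs" ([k1, k2, p1, p2, k3] as OpenCV has them; the pictures are not rectified), "rvec" (rotation vector, rad) and "tvec" (3), from world to camera coordinates, as OpenCV has them. Camera axes: x right, y down, z forward; pixel columns grow to the right and rows downward; lengths in mm; the calibration is good to about 2 mm. A picture is of the moment at which its call begins. get_calibration takes no time and is no camera call.
- sign_off(): hands the job in; it is judged then, once.
The state is a dict: "time_s": time; "joints": joint angles; "dq": joint speeds; "effort": joint torques, N m; "eef_pos": TCP position; "eef_rot": TCP orientation; "force": force on the tool from outside, world axes, zero at the start; "torque": the same for the moment, N m; "width": finger opening in mm; "finger_force": force on a finger pad.
Only numpy, scipy, OpenCV 4.12 (cv2) and the standard library are available. Lean on these libraries where they do the work, as an engineer would, in place of code of your own. Each camera call takes 0.05 s, during which the arm holds its last target. There are 200 camera calls.

## Working session

There is one attempt and no reset: what is moved stays moved. The work goes in short steps, Python scripts to look and compute and a shell command to move; the robot and the scene stay as the last step left them, time stands still between calls to the robot, and variables do not carry over. Pictures are saved under pics/ and viewed, at most 12 in all, crops included, and the job is handed in when it is done.

```bash
mkdir -p pics; python3 - <<'E'
from bench import *
import cv2
s=sense();print({k:s[k] for k in('time_s','eef_pos','eef_rot','width','force')}, grasp_offset if not callable(grasp_offset) else grasp_offset())
for n in("scene","top"):
    cv2.imwrite(f"pics/{n}0.png",snapshot(n));c=get_calibration(n);print(n,c)
E
```

```text
{'time_s': 0.0, 'eef_pos': array([ 245.64039437, -601.32911947,  230.44177722]), 'eef_rot': array([-7.54100227e-04,  9.81261072e-01,  1.92681366e-01, -1.78020455e-04]), 'width': 85.26104407051878, 'force': array([ 0.34144686, -0.73411331,  0.94649173])} -18.700000000000003
scene {'K': array([[410.13618586,   0.        , 282.84116565],
       [  0.        , 410.13618586, 207.3515145 ],
       [  0.        ,   0.        ,   1.        ]]), 'dist_coeffs': array([-0.00921049,  0.        ,  0.        ,  0.        ,  0.        ]), 'rvec': array([ 0.79495051, -2.29388787,  1.40496698]), 'tvec': array([425.35292335, 236.76164898, 885.95375967])}
top {'K': array([[484.33276684,   0.        , 289.62907537],
       [  0.        , 484.33276684, 204.51887243],
       [  0.        ,   0.        ,   1.        ]]), 'dist_coeffs': array([0.05989451, 0.        , 0.        , 0.        , 0.        ]), 'rvec': array([ 2.15091918, -2.09837222,  0.22900252]), 'tvec': array([ -33.56965083,  559.45662376, 1489.56842511])}
```

View pics/top0.png

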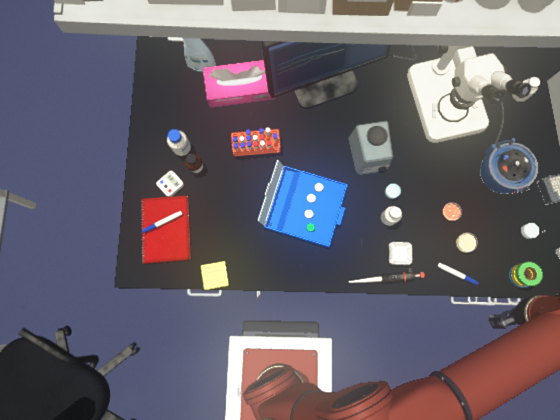

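View pics/scene0.png

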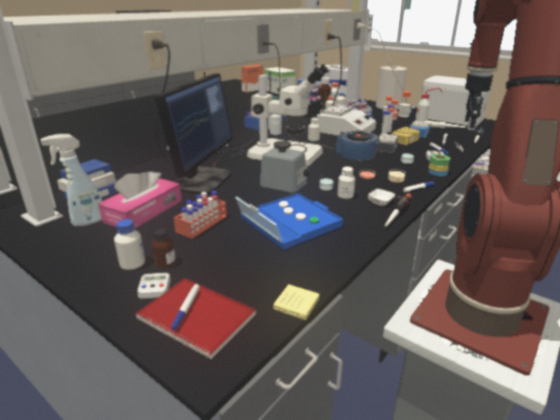

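Top view: tray centred near (308,205), cover open at its left (270,192). White tablets are near (319,187), (311,198) and (309,214), with green at (310,228). Next I measure them.

```bash
cat > h.py <<'E'
import numpy as np,cv2
from bench import *
def ray(n,px,z):
    c=get_calibration(n);R=cv2.Rodrigues(c["rvec"])[0]
    u=cv2.undistortPoints(np.float64(px).reshape(-1,1,2),c["K"],c["dist_coeffs"]).reshape(-1,2)
    d=np.c_[u,np.ones(len(u))]@R; o=-R.T@c["tvec"]
    return (o+d*((z-o[2])/d[:,2])[:,None])[:,:2]
def proj(n,P):
    c=get_calibration(n);return cv2.projectPoints(np.float64(P).reshape(-1,1,3),c["rvec"],c["tvec"],c["K"],c["dist_coeffs"])[0].reshape(-1,2)
def tabs(im,n,box,z=33):
    x0,y0,x1,y1=box;h=cv2.cvtColor(im,cv2.COLOR_BGR2HSV)[y0:y1,x0:x1]
    for nm,m in(("white",cv2.inRange(h,(0,0,140),(179,110,255))),("green",cv2.inRange(h,(45,120,60),(88,255,255)))):
        k,l,st,ce=cv2.connectedComponentsWithStats(m)
        for i in range(1,k):
            if st[i,4]>12: p=ce[i]+[x0,y0];print(n,nm,st[i,4],p.round(1),ray(n,p,z).round(1))
E
python3 - <<'E'
from h import *
for n,box in(("top",(285,160,350,250)),("scene",(240,190,345,245))):
    im=cv2.imread(f"pics/{n}0.png");tabs(im,n,box)
    h=cv2.cvtColor(im,cv2.COLOR_BGR2HSV);m=cv2.inRange(h,(95,150,90),(125,255,255))
    x0,y0,x1,y1=(255,155,355,255) if n=="top" else (230,185,350,250)
    k=np.zeros_like(m);k[y0:y1,x0:x1]=m[y0:y1,x0:x1];
    c=max(cv2.findContours(k,0,2)[0],key=cv2.contourArea);a=cv2.approxPolyDP(c,2.5,True).reshape(-1,2)
    print(n,a.tolist(),ray(n,a,27).round().tolist())
    cv2.imwrite(f"pics/c_{n}.png",cv2.resize(im[y0:y1,x0:x1],None,fx=6,fy=6,interpolation=2)[:600,:800])
E
```

```text
top white 67 [318.6 186.9] [[ 625.8 -113.2]]
top white 67 [310.9 197.9] [[588.4 -88.7]]
top white 69 [308.4 213.5] [[536.7 -81.4]]
top green 52 [310.3 226.8] [[493.4 -88.1]]
top [[284, 166], [264, 227], [328, 247], [335, 226], [342, 220], [345, 208], [341, 205], [347, 184]] [[695.0, 1.0], [490.0, 61.0], [431.0, -146.0], [499.0, -168.0], [519.0, -191.0], [559.0, -200.0], [569.0, -187.0], [640.0, -207.0]]
scene white 41 [341.6 192.9] [[ 524.4 -297.5]]
scene white 379 [263.1 221.6] [[601.1  15. ]]
scene white 130 [285.6 206.9] [[607.6 -99.8]]
scene white 72 [300.2 216.1] [[536.9 -79.7]]
scene green 38 [313.8 219.6] [[493.  -86.7]]
scene [[259, 207], [277, 222], [283, 244], [326, 231], [341, 222], [341, 218], [325, 206], [298, 194], [285, 198], [294, 208], [291, 215], [282, 213], [277, 200]] [[679.0, -57.0], [575.0, -17.0], [487.0, 67.0], [435.0, -62.0], [428.0, -134.0], [441.0, -155.0], [521.0, -192.0], [640.0, -210.0], [655.0, -159.0], [590.0, -120.0], [569.0, -77.0], [598.0, -70.0], [666.0, -131.0]]
```

View pics/c_top.png

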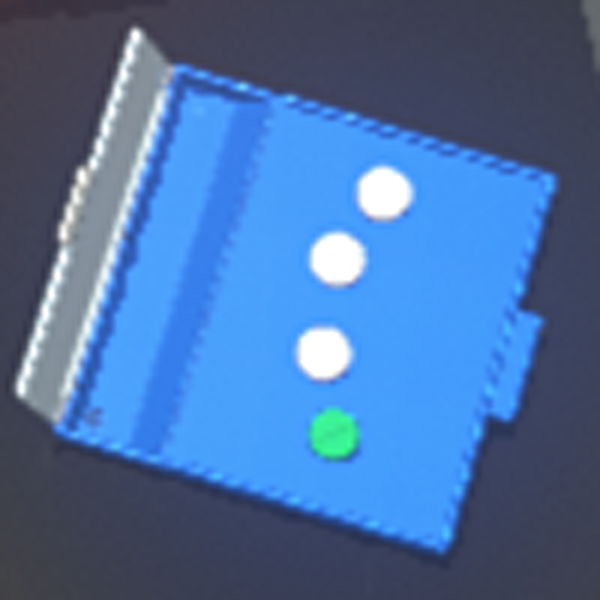

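View pics/c_scene.png

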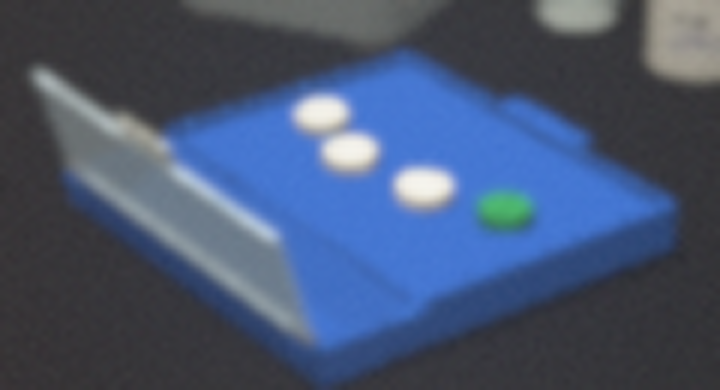

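Top crop: the tray's corners are crop (178,68), (58,432), (445,552) and (555,178). The cover's free edge runs (135,28) to (18,390). The scene crop agrees: the cover leans outwards, and green is the end tablet nearest the robot. Now I work out the tray frame.

```bash
cat >> h.py <<'E'
f=lambda p:np.float64(p)/6+[255,155]-0.42
q=f([(178,68),(58,432),(445,552),(555,178)])
W=np.vstack([ray("top",q[:2],24),ray("top",q[2:],29)])
T=np.float64([(108,96),(-108,96),(-108,-122),(108,-122)])
# rigid fit
a=W-W.mean(0);b=T-T.mean(0)
th=np.arctan2((b[:,0]*a[:,1]-b[:,1]*a[:,0]).sum(),(a*b).sum())
Rt=np.array([[np.cos(th),-np.sin(th)],[np.sin(th),np.cos(th)]]);O=W.mean(0)-Rt@T.mean(0)
tw=lambda p:np.float64(p)@Rt.T+O
wt=lambda p:(np.float64(p)-O)@Rt
E
python3 - <<'E'
from h import *
print(np.degrees(th),O,(wt(W)-T).round(1).tolist())
t=[(625.8,-113.2),(588.4,-88.7),(536.7,-81.4),(493.4,-88.1)]
print(wt(t).round(1).tolist())
e=wt(ray("top",f([(135,28),(18,390)]),86));print(e, np.arccos((e[:,1]-97.5)/61))
# chute edge check (crop 268,100)-(165,450)
print(wt(ray("top",f([(270,100),(165,450)]),24)))
for y in(-75,-65,-60,30,34,40,130,150): print(y,[tw((x,y)).round(0).tolist() for x in(70.,28,-23,0)])
for n,px in(("boats",(400,253)),("jar",(392,215)),("beak",(393,190)),("timer",(170,183)),("b5",(195,162)),("rack",(256,142))): print(n,wt(ray("top",[px],50)).round(),ray("top",[px],50).round())
E
```

```text
-15.938023798569606 [568.12890552 -61.13387326] [[-1.7, -1.5], [1.3, -0.5], [0.9, 0.9], [-0.5, 1.1]]
[[69.8, -34.2], [27.1, -20.9], [-24.7, -28.1], [-64.5, -46.4]]
[[ 103.36221399  118.0690671 ]
 [-100.39598852  117.1233682 ]] [1.22685752 1.24327769]
[[104.12923374  40.79639428]
 [-98.77662857  37.71528   ]]
-75 [[615.0, -152.0], [574.0, -141.0], [525.0, -127.0], [548.0, -133.0]]
-65 [[618.0, -143.0], [577.0, -131.0], [528.0, -117.0], [550.0, -124.0]]
-60 [[619.0, -138.0], [579.0, -127.0], [530.0, -113.0], [552.0, -119.0]]
30 [[644.0, -52.0], [603.0, -40.0], [554.0, -26.0], [576.0, -32.0]]
34 [[645.0, -48.0], [604.0, -36.0], [555.0, -22.0], [577.0, -28.0]]
40 [[646.0, -42.0], [606.0, -30.0], [557.0, -16.0], [579.0, -23.0]]
130 [[671.0, 45.0], [631.0, 56.0], [582.0, 70.0], [604.0, 64.0]]
150 [[677.0, 64.0], [636.0, 75.0], [587.0, 89.0], [609.0, 83.0]]
boats [[ -62. -339.]] [[ 415. -370.]]
jar [[  48. -284.]] [[ 536. -347.]]
beak [[ 128. -266.]] [[ 618. -352.]]
timer [[-66. 424.]] [[621. 365.]]
b5 [[ 24. 372.]] [[694. 290.]]
rack [[149. 205.]] [[767.  95.]]
```

```bash
python3 -m crank '[[1.9,3.24,0,0,0,4,-0.72],[1.9,3.24,0,0,0,4,-0.72],[1.9,3.24,0,0,0,4,-0.72],[1.9,3.24,0,0,0,4,-0.72],[1.9,3.24,0,0,0,4,-0.72]]' 30
python3 -m crank '[[1.9,3.24,0,0,0,4,-0.72],[1.9,3.24,0,0,0,4,-0.72],[1.9,3.24,0,0,0,4,-0.72],[1.9,3.24,0,0,0,4,-0.72],[1.9,3.24,0,0,0,4,-0.72]]'
python3 -m crank '[[1.9,3.24,0,0,0,4,-0.72],[1.9,3.24,0,0,0,4,-0.72],[1.9,3.24,0,0,0,3.8,-0.72],[1.9,3.24,0,0,0,0,-0.72],[1.9,3.24,0,0,0,0,-0.72]]'
python3 -m crank '[[0,0,-2,0,0,0,-0.72],[0,0,-4,0,0,0,-0.72],[0,0,-3,0,0,0,-0.72],[0,0,-3,0,0,0,-0.72],[0,0,0,0,0,0,-0.72]]'
python3 -c "
from h import *
s=sense();print(s['eef_pos'],s['eef_rot'],s['width'],s['joints'],wt([s['eef_pos'][:2]]))"
```

```text
time_s: 0.6
eef_pos: [341.2, -438.2, 231.0]
eef_rot: [-0.0, 0.932, 0.361, -0.0]
force: [0.7, -0.6, 0.1]
width: 12.6
finger_force: 0.0
time_s: 1.1
eef_pos: [436.1, -276.3, 231.1]
eef_rot: [-0.0, 0.855, 0.518, -0.0]
force: [1.2, 0.0, 0.4]
width: 11.8
finger_force: 0.0
time_s: 1.6
eef_pos: [531.1, -114.4, 231.1]
eef_rot: [-0.0, 0.799, 0.602, -0.0]
force: [-0.0, -0.4, 1.0]
width: 12.1
finger_force: 0.0
time_s: 2.1
eef_pos: [527.8, -115.3, 107.2]
eef_rot: [-0.003, 0.799, 0.602, -0.002]
force: [-1.0, 0.1, 0.1]
width: 12.1
finger_force: 0.0
[ 527.7656456  -115.28121906  107.23354115] [-0.00294185  0.79850806  0.60197246 -0.00231945] 12.094969670317374 [ 0.5199714   0.25295562 -0.43896203  1.85537385  0.12036059  1.06687767
 -0.24464527] [[-23.94294659 -63.14952983]]
```

```bash
python3 -m crank '[[0,0,-2,0,0,0,-0.72],[0,0,-2,0,0,0,-0.72],[0,0,-1.5,0,0,0,-0.72],[0,0,0,0,0,0,-0.72],[0,0,0,0,0,0,-0.72]]'
python3 - <<'E'
from h import *
im=snapshot("scene");cv2.imwrite("pics/s1.png",cv2.resize(im[170:260,230:350],None,fx=6,fy=6,interpolation=2))
s=sense();print(s['eef_pos'],s['eef_rot'],wt([s['eef_pos'][:2]]))
E
```

```text
time_s: 2.6
eef_pos: [531.2, -115.8, 57.2]
eef_rot: [0.0, 0.799, 0.602, 0.0]
force: [-0.4, 0.3, -0.5]
width: 11.8
finger_force: 0.0
[ 531.52557887 -115.81573961   57.51897455] [5.06002590e-04 7.98548550e-01 6.01930035e-01 4.36148971e-04] [[-20.18076988 -62.63103509]]
```

View pics/s1.png

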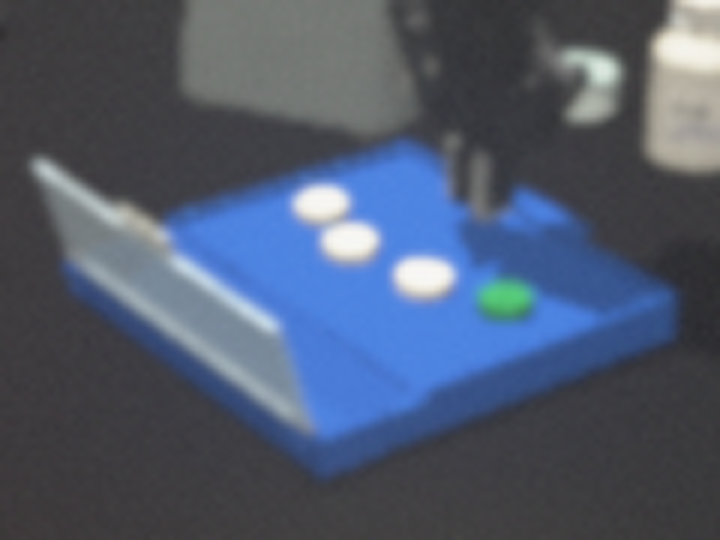

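The fingers hover behind white_c, clear of green. I lower them and sweep.

```bash
python3 -m crank '[[-0.2,0.05,-1,0,0,0,-0.72],[0,0,-1,0,0,0,-0.72],[0,0,-0.7,0,0,0,-0.72],[0,0,-0.35,0,0,0,-0.72],[0,0,0,0,0,0,-0.72]]'
python3 -m crank '[[0.19,0.65,0,0,0,0,-0.72],[0.19,0.65,0,0,0,0,-0.72],[0.19,0.65,0,0,0,0,-0.72],[0.19,0.65,0,0,0,0,-0.72],[0.19,0.65,0,0,0,0,-0.72]]'
python3 -m crank '[[0.19,0.65,0,0,0,0,-0.72],[0.19,0.65,0,0,0,0,-0.72],[0.19,0.65,0,0,0,0,-0.72],[0.19,0.65,0,0,0,0,-0.72],[0.19,0.65,0,0,0,0,-0.72]]'
python3 -m crank '[[0.19,0.65,0,0,0,0,-0.72],[0.19,0.65,0,0,0,0,-0.72],[0.19,0.65,0,0,0,0,-0.72],[0.19,0.65,0,0,0,0,-0.72],[0.1,0.33,0,0,0,0,-0.72]]'
python3 - <<'E'
from h import *
im=snapshot("scene");cv2.imwrite("pics/s2.png",cv2.resize(im[170:260,230:350],None,fx=6,fy=6,interpolation=2))
s=sense();print(s['eef_pos'],wt([s['eef_pos'][:2]]))
E
```

```text
time_s: 3.15
eef_pos: [528.5, -115.1, 25.2]
eef_rot: [-0.0, 0.799, 0.602, -0.0]
force: [0.2, 0.3, 0.1]
width: 11.9
finger_force: 0.0
time_s: 3.65
eef_pos: [538.5, -81.8, 25.9]
eef_rot: [0.0, 0.798, 0.602, 0.0]
force: [-0.1, 0.7, 0.2]
width: 12.0
finger_force: 0.0
time_s: 4.15
eef_pos: [547.9, -49.7, 25.8]
eef_rot: [-0.0, 0.799, 0.602, -0.0]
force: [0.8, -0.6, -0.3]
width: 12.3
finger_force: 0.0
time_s: 4.65
eef_pos: [556.6, -20.0, 25.8]
eef_rot: [-0.0, 0.798, 0.602, 0.0]
force: [0.3, 0.1, -0.1]
width: 12.0
finger_force: 0.0
[556.64843745 -19.62621253  25.84244799] [[-22.43704678  36.75956988]]
```

View pics/s2.png

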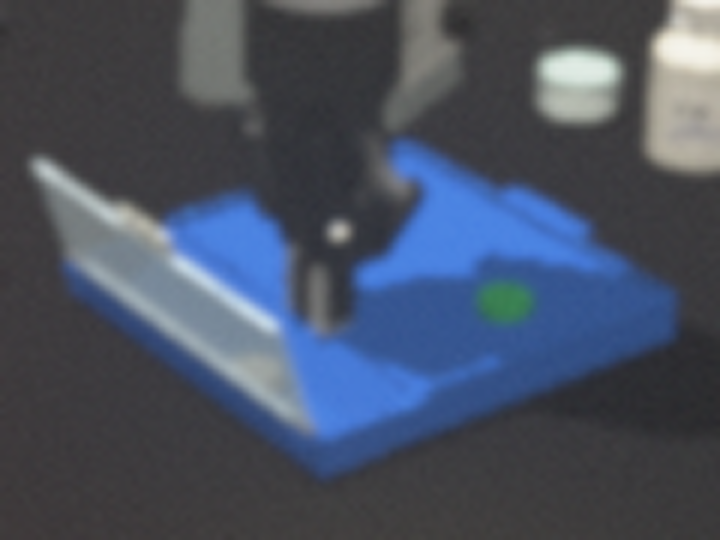

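White_c went into the trough (seen through the cover at (260,370)) and green is unmoved. Next is white_b.

```bash
python3 -m crank '[[0,0,1.5,0,0,0,-0.72],[0,0,2,0,0,0,-0.72],[0.5,-2.2,0,0,0,0,-0.72],[0.5,-2.2,0,0,0,0,-0.72],[0.5,-2.2,0,0,0,0,-0.72]]'
python3 -m crank '[[0.4,-2,0,0,0,0,-0.72],[0.37,-1.5,0,0,0,0,-0.72],[0,0,0,0,0,0,-0.72],[0,0,0,0,0,0,-0.72],[0,0,0,0,0,0,-0.72]]'
python3 -c "
from h import *
s=sense();print(s['eef_pos'],wt([s['eef_pos'][:2]]))"
```

```text
time_s: 5.2
eef_pos: [571.8, -88.2, 62.3]
eef_rot: [0.001, 0.799, 0.602, 0.0]
force: [-0.0, -0.1, -0.4]
width: 12.1
finger_force: 0.0
time_s: 5.7
eef_pos: [579.0, -120.4, 61.0]
eef_rot: [-0.0, 0.798, 0.603, 0.0]
force: [-0.3, 1.0, -0.2]
width: 12.0
finger_force: 0.0
[ 579.00835855 -120.39857201   60.97848561] [[ 26.73517181 -53.99905189]]
```

```bash
python3 -m crank '[[0,0,-1.5,0,0,0,-0.72],[0,0,-1.3,0,0,0,-0.72],[0,0,-0.7,0,0,0,-0.72],[0,0,0,0,0,0,-0.72],[0.19,0.65,0,0,0,0,-0.72]]'
python3 -m crank '[[0.19,0.65,0,0,0,0,-0.72],[0.19,0.65,0,0,0,0,-0.72],[0.19,0.65,0,0,0,0,-0.72],[0.19,0.65,0,0,0,0,-0.72],[0.19,0.65,0,0,0,0,-0.72]]'
python3 -m crank '[[0.19,0.65,0,0,0,0,-0.72],[0.19,0.65,0,0,0,0,-0.72],[0.19,0.65,0,0,0,0,-0.72],[0.19,0.65,0,0,0,0,-0.72],[0.19,0.65,0,0,0,0,-0.72]]'
python3 -m crank '[[0.19,0.65,0,0,0,0,-0.72],[0.19,0.65,0,0,0,0,-0.72],[0.1,0.33,0,0,0,0,-0.72],[0,0,1.5,0,0,0,-0.72],[0,0,2,0,0,0,-0.72]]'
python3 -m crank '[[0.25,-2.2,0,0,0,0,-0.72],[0.25,-2.2,0,0,0,0,-0.72],[0.25,-2.2,0,0,0,0,-0.72],[0.25,-2.2,0,0,0,0,-0.72],[0.28,-2.4,0,0,0,0,-0.72]]'
python3 -m crank '[[0,0,0,0,0,0,-0.72],[0,0,0,0,0,0,-0.72],[0,0,0,0,0,0,-0.72],[0,0,0,0,0,0,-0.72],[0,0,0,0,0,0,-0.72]]'
python3 - <<'E'
from h import *
im=snapshot("scene");cv2.imwrite("pics/s3.png",cv2.resize(im[170:260,230:350],None,fx=6,fy=6,interpolation=2))
s=sense();print(s['eef_pos'],wt([s['eef_pos'][:2]]))
E
```

```text
time_s: 6.2
eef_pos: [580.4, -116.0, 24.9]
eef_rot: [-0.0, 0.799, 0.601, -0.001]
force: [-0.4, 0.1, 0.0]
width: 11.8
finger_force: 0.0
time_s: 6.7
eef_pos: [590.6, -82.2, 25.8]
eef_rot: [-0.0, 0.798, 0.602, 0.0]
force: [-0.1, -0.0, -0.4]
width: 11.8
finger_force: 0.0
time_s: 7.2
eef_pos: [600.1, -49.9, 25.8]
eef_rot: [-0.0, 0.799, 0.602, -0.0]
force: [0.7, 0.4, 0.5]
width: 11.7
finger_force: 0.0
time_s: 7.7
eef_pos: [604.0, -34.2, 61.1]
eef_rot: [-0.001, 0.799, 0.602, -0.001]
force: [0.3, -0.2, 0.2]
width: 11.6
finger_force: 0.0
time_s: 8.2
eef_pos: [617.8, -147.2, 62.2]
eef_rot: [0.0, 0.799, 0.602, 0.0]
force: [-0.0, 0.3, -0.6]
width: 12.0
finger_force: 0.0
time_s: 8.7
eef_pos: [617.7, -145.2, 61.0]
eef_rot: [-0.0, 0.798, 0.602, 0.0]
force: [-0.0, -0.2, -0.4]
width: 11.9
finger_force: 0.0
[ 617.61669645 -145.39246505   60.95038339] [[ 70.72263595 -67.43041232]]
```

View pics/s3.png

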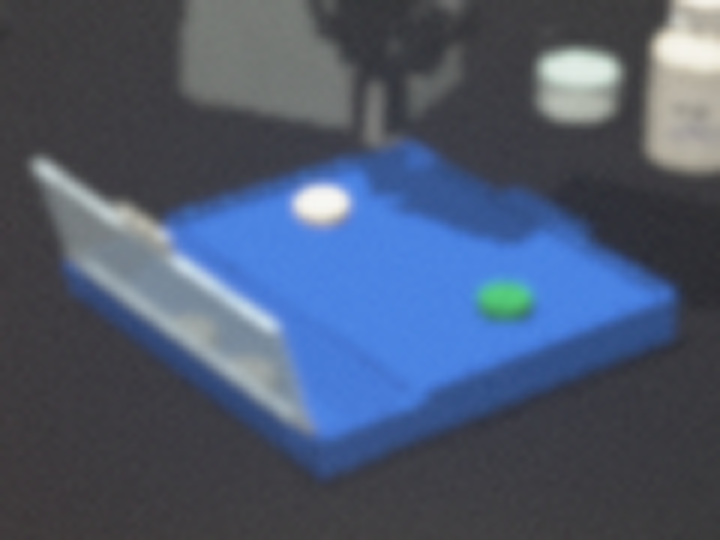

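Two are in the trough (smudges at (195,330) and (260,370) through the cover). White_a is left at (321,203), with the fingers lined up behind it.

```bash
python3 -m crank '[[0,0,-1.5,0,0,0,-0.72],[0,0,-1.3,0,0,0,-0.72],[0,0,-0.7,0,0,0,-0.72],[0,0,0,0,0,0,-0.72],[0.19,0.65,0,0,0,0,-0.72]]'
python3 -m crank '[[0.19,0.65,0,0,0,0,-0.72],[0.19,0.65,0,0,0,0,-0.72],[0.19,0.65,0,0,0,0,-0.72],[0.19,0.65,0,0,0,0,-0.72],[0.19,0.65,0,0,0,0,-0.72]]'
python3 -m crank '[[0.19,0.65,0,0,0,0,-0.72],[0.19,0.65,0,0,0,0,-0.72],[0.19,0.65,0,0,0,0,-0.72],[0.19,0.65,0,0,0,0,-0.72],[0.19,0.65,0,0,0,0,-0.72]]'
python3 -m crank '[[0.19,0.65,0,0,0,0,-0.72],[0.19,0.65,0,0,0,0,-0.72],[0.19,0.65,0,0,0,0,-0.72],[0.19,0.65,0,0,0,0,-0.72],[0.08,0.26,0,0,0,0,-0.72]]'
python3 -m crank '[[0,0,1.5,0,0,0,-1],[0,0,4,0,0,0,-1],[0,0,4,0,0,0,-1],[0,0,4,0,0,0,-1],[0,0,2,0,0,0,-1]]'
python3 -m crank '[[-0.5,-3,0,0,0,0,-1],[-0.5,-3,0,0,0,0,-1],[-0.5,-3,0,0,0,0,-1],[0,0,0,0,0,0,-1],[0,0,0,0,0,0,-1]]'
python3 - <<'E'
from h import *
im=snapshot("scene");a=cv2.resize(im[170:260,230:350],None,fx=4,fy=4,interpolation=2)
tabs(im,"scene",(270,190,330,235))
im=snapshot("top");tabs(im,"top",(285,160,350,250));b=cv2.resize(im[160:250,258:338],None,fx=4,fy=4,interpolation=2)
cv2.imwrite("pics/s4.png",np.hstack([a,b])[:, :800])
s=sense();print(s['eef_pos'],wt([s['eef_pos'][:2]]))
E
```

```text
time_s: 9.25
eef_pos: [618.9, -140.5, 24.8]
eef_rot: [-0.0, 0.799, 0.601, -0.001]
force: [0.2, 0.5, -0.8]
width: 12.3
finger_force: 0.0
time_s: 9.75
eef_pos: [629.2, -106.4, 25.8]
eef_rot: [0.0, 0.798, 0.602, 0.0]
force: [-0.3, -0.8, 0.5]
width: 11.6
finger_force: 0.0
time_s: 10.25
eef_pos: [638.6, -74.1, 25.8]
eef_rot: [0.0, 0.799, 0.602, -0.0]
force: [-0.6, 0.3, -0.5]
width: 11.8
finger_force: 0.0
time_s: 10.75
eef_pos: [647.1, -44.8, 25.8]
eef_rot: [-0.0, 0.798, 0.602, 0.0]
force: [-0.7, 0.5, -0.5]
width: 11.9
finger_force: 0.0
time_s: 11.25
eef_pos: [648.3, -46.3, 186.4]
eef_rot: [0.002, 0.799, 0.602, 0.002]
force: [1.0, 0.5, -0.4]
width: -0.3
finger_force: 0.0
time_s: 11.75
eef_pos: [631.7, -137.2, 181.8]
eef_rot: [0.0, 0.799, 0.601, 0.0]
force: [0.5, 0.4, 0.4]
width: -0.0
finger_force: 0.0
scene white 108 [273.4 228.1] [[554.1  25.6]]
scene green 38 [313.8 219.6] [[493.  -86.7]]
top white 46 [287.2 178.1] [[652.6  -9.9]]
top white 105 [332.1 203.6] [[ 571.4 -157.6]]
top green 52 [310.3 226.8] [[493.4 -88.1]]
[ 632.0922589  -134.88098989  181.55184361] [[ 81.75532362 -53.34805381]]
```

View pics/s4.png

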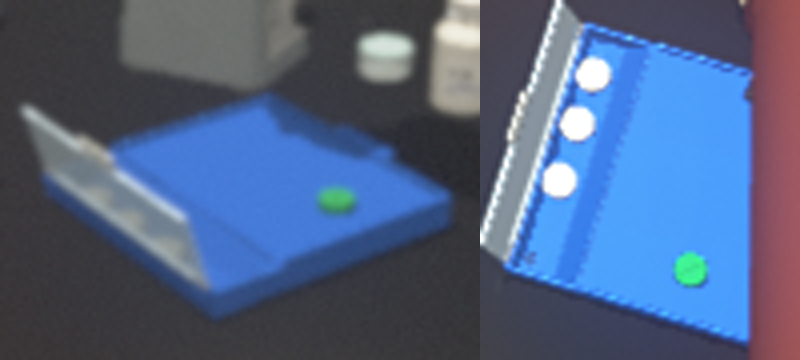

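All three white tablets lie flat in the trough, at (592,75), (577,123) and (559,180) in the top half. Green is still at its original pixel (310.3,226.8). Now I go round behind the cover.

```bash
python3 -m crank '[[-0.32,3.14,0,0,0,0,-1],[-0.32,3.14,0,0,0,0,-1],[-0.32,3.14,0,0,0,0,-1],[-0.32,3.14,0,0,0,0,-1],[-0.32,3.14,0,0,0,0,-1]]'
python3 -m crank '[[-0.32,3.14,0,0,0,0,-1],[-0.32,3.14,0,0,0,0,-1],[0,0,0,0,0,0,-1],[0,0,0,0,0,0,-1],[0,0,0,0,0,0,-1]]'
python3 -m crank '[[0,0,-2,0,0,0,-1],[0,0,-3,0,0,0,-1],[0,0,-3,0,0,0,-1],[0,0,-3,0,0,0,-1],[0,0,0,0,0,0,-1]]'
python3 -m crank '[[0,0,0,0,0,0,-1],[0,0,0,0,0,0,-1],[0,0,0,0,0,0,-1],[0,0,0,0,0,0,-1],[0,0,0,0,0,0,-1]]'
python3 - <<'E'
from h import *
im=snapshot("scene");cv2.imwrite("pics/s5.png",cv2.resize(im[150:260,220:350],None,fx=5,fy=5,interpolation=2))
s=sense();print(s['eef_pos'],wt([s['eef_pos'][:2]]))
E
```

```text
time_s: 12.35
eef_pos: [615.5, 23.9, 181.3]
eef_rot: [-0.0, 0.798, 0.603, 0.0]
force: [0.2, -0.3, -0.5]
width: 0.2
finger_force: 0.0
time_s: 12.85
eef_pos: [609.6, 83.3, 180.9]
eef_rot: [0.0, 0.799, 0.602, -0.0]
force: [-0.8, 0.1, -0.1]
width: -0.1
finger_force: 0.0
time_s: 13.35
eef_pos: [606.9, 81.8, 66.7]
eef_rot: [-0.002, 0.799, 0.601, -0.003]
force: [-0.4, -0.3, -0.3]
width: 0.2
finger_force: 0.0
time_s: 13.85
eef_pos: [609.9, 83.8, 71.6]
eef_rot: [0.0, 0.799, 0.602, 0.0]
force: [-0.6, -0.2, -0.2]
width: -0.0
finger_force: 0.0
[609.70958627  83.81570658  71.34220106] [[  0.17951072 150.79556188]]
```

View pics/s5.png

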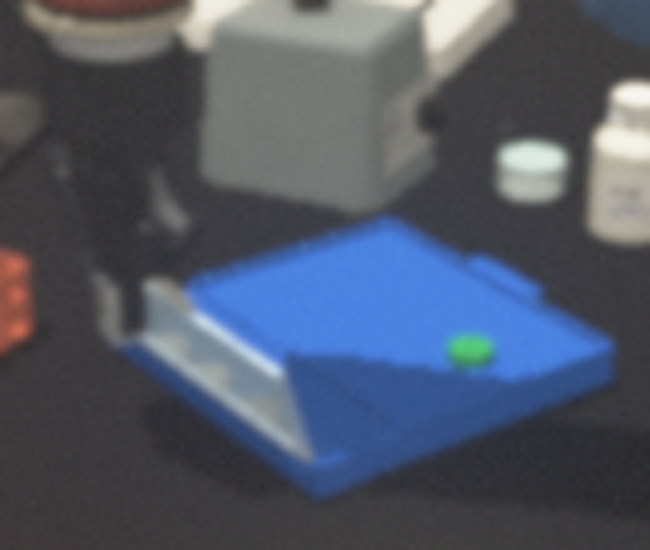

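```bash
python3 -m crank '[[-0.27,-0.96,0,0,0,0,-1],[-0.27,-0.96,0,0,0,0,-1],[-0.27,-0.96,0,0,0,0,-1],[-0.27,-0.96,0,0,0,0,-1],[-0.27,-0.96,0,0,0,0,-1]]'
python3 -m crank '[[-0.27,-0.96,0,0,0,0,-1],[-0.27,-0.96,0,0,0,0,-1],[-0.27,-0.96,0,0,0,0,-1],[-0.03,-0.11,-0.5,0,0,0,-1],[-0.03,-0.11,-0.5,0,0,0,-1]]'
python3 -m crank '[[-0.07,-0.24,-0.4,0,0,0,-1],[-0.07,-0.24,-0.4,0,0,0,-1],[-0.06,-0.2,-0.4,0,0,0,-1],[-0.06,-0.2,-0.4,0,0,0,-1],[-0.03,-0.1,-0.4,0,0,0,-1]]'
python3 -m crank '[[-0.03,-0.1,-0.4,0,0,0,-1],[-0.02,-0.05,-0.4,0,0,0,-1],[0,0,-0.3,0,0,0,-1],[0,0,-0.1,0,0,0,-1],[0,0,0,0,0,0,-1]]'
python3 - <<'E'
from h import *
im=snapshot("scene");cv2.imwrite("pics/s6.png",cv2.resize(im[150:260,220:350],None,fx=5,fy=5,interpolation=2))
s=sense();print(s['eef_pos'],s['force'],wt([s['eef_pos'][:2]]))
E
```

```text
time_s: 14.4
eef_pos: [595.7, 34.5, 70.8]
eef_rot: [0.0, 0.799, 0.602, -0.0]
force: [0.2, 0.2, -0.2]
width: 0.1
finger_force: 0.2
time_s: 14.9
eef_pos: [587.3, 4.5, 60.5]
eef_rot: [0.0, 0.799, 0.602, 0.0]
force: [-0.8, 1.3, 0.4]
width: 0.2
finger_force: 0.1
time_s: 15.4
eef_pos: [584.3, -5.3, 40.4]
eef_rot: [-0.0, 0.799, 0.602, -0.0]
force: [0.5, 0.4, 0.3]
width: -0.0
finger_force: 0.1
time_s: 15.9
eef_pos: [583.9, -6.4, 28.8]
eef_rot: [-0.0, 0.799, 0.602, -0.0]
force: [0.4, 0.5, -1.4]
width: 0.1
finger_force: 0.0
[583.98497343  -6.3820992   28.89169566] [-0.05759035  0.32992934 -0.74988411] [[ 0.21185407 57.001112  ]]
```

View pics/s6.png

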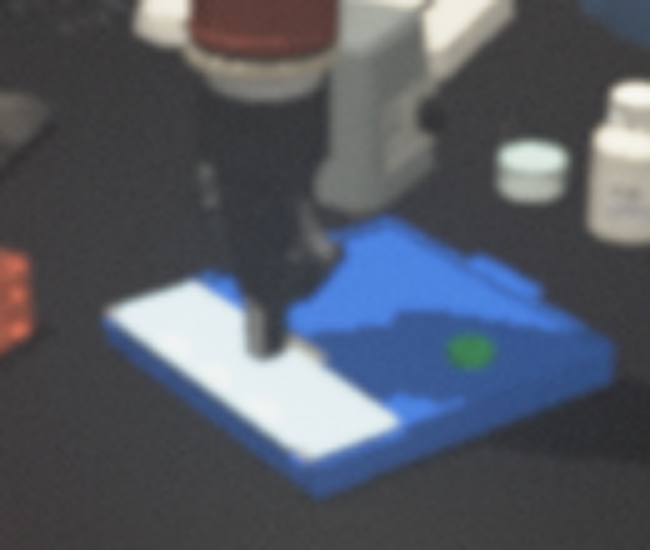

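The cover is over and nearly flat. I press it down until the force rises.

```bash
python3 -m crank '[[0,0,-0.1,0,0,0,-1],[0,0,-0.1,0,0,0,-1],[0,0,0,0,0,0,-1],[0,0,0,0,0,0,-1],[0,0,0,0,0,0,-1]]'
```

```text
time_s: 16.45
eef_pos: [584.3, -6.4, 28.4]
eef_rot: [0.0, 0.799, 0.602, 0.0]
force: [-6.0, -0.8, 16.0]
width: -0.1
finger_force: 8.0
```

It reads 16 N at z 28.4, which is the shut height, so I lift away.

```bash
python3 -m crank '[[0,0,0.5,0,0,0,-1],[0,0,1.5,0,0,0,-1],[0,0,4,0,0,0,-1],[0,0,4,0,0,0,-1],[0,0,4,0,0,0,-1]]'
python3 -m crank '[[0,0,3,0,0,0,-1],[-0.5,-3,0,0,0,0,-1],[-0.5,-3,0,0,0,0,-1],[-0.5,-3,0,0,0,0,-1],[-0.5,-3,0,0,0,0,-1]]'
python3 -m crank '[[-0.5,-3,0,0,0,0,-1],[-0.5,-3,0,0,0,0,-1],[0,0,0,0,0,0,-1],[0,0,0,0,0,0,-1],[0,0,0,0,0,0,-1]]'
python3 - <<'E'
from h import *
im=snapshot("scene");a=cv2.resize(im[150:260,220:400],None,fx=4,fy=4,interpolation=2);tabs(im,"scene",(300,200,330,235))
print(wt(ray("top",[[310.3,226.8]],33)))
cv2.imwrite("pics/s7.png",a)
# expected shut plate corners (top face) against the picture
P=[(*tw((x,y)),28.5) for x,y in((104,97.5),(-104,97.5),(-104,36.5),(104,36.5))];print(((proj("scene",P)-[220,150])*4).round())
E
```

```text
time_s: 16.95
eef_pos: [583.7, -6.3, 169.2]
eef_rot: [-0.0, 0.798, 0.602, 0.0]
force: [0.7, -0.6, -1.8]
width: -0.2
finger_force: 0.0
time_s: 17.45
eef_pos: [563.7, -127.5, 197.9]
eef_rot: [0.0, 0.798, 0.602, 0.0]
force: [0.3, 0.4, 0.4]
width: -0.4
finger_force: 0.0
time_s: 17.95
eef_pos: [554.2, -185.3, 197.4]
eef_rot: [0.0, 0.798, 0.602, 0.0]
force: [0.6, 0.3, -0.0]
width: 0.2
finger_force: 0.0
scene green 38 [313.8 219.6] [[493.  -86.7]]
[[-64.34026985 -46.40854887]]
[[ 88. 249.]
 [248. 367.]
 [320. 339.]
 [155. 228.]]
```

View pics/s7.png

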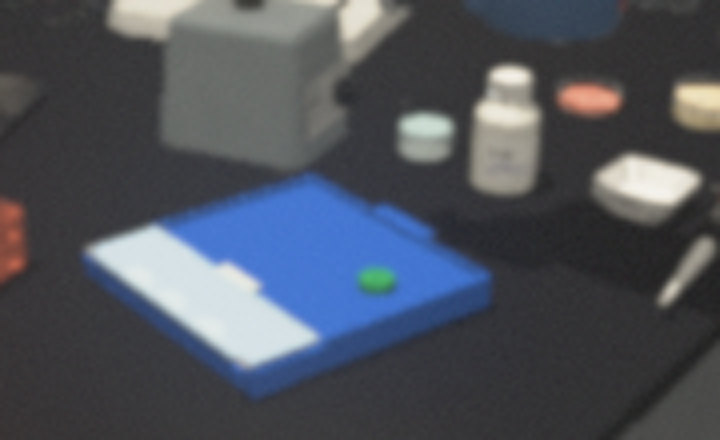

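The cover lies flat, with its corners where the shut plate should project, at (88,249), (248,367), (320,339) and (155,228). Green has not moved and the bottles and boats stand as before.

```bash
python3 -c "
from bench import *
print(sign_off())"
```

```text
the job is handed in; nothing more can be done
None
```

The three white tablets are in the trough, the cover is pressed shut, the green tablet has not moved, and the job was handed in at about 18 s; no verdict came back.

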